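# Set the sheet stop of an archive squaring board

## Robot

A 6-joint arm with a two-finger parallel gripper is mounted at the origin on the work surface. World frame = base frame: x ahead of the robot, y to its left, z up, the work surface at z = 0. Lengths are in m, angles in degrees, forces in N, time in s.
With the tool pointing down it reaches from about 0.35 to 0.775 m from the base axis. Payload 5.5 kg.
Tool frame: the origin (TCP) lies midway between the tips of the shut fingers; the grasp point (between the pads) lies 19 mm behind it; z points along the fingers, y is the direction in which the jaws open and shut (so a half turn about z gives the same grasp; the last joint's range is limited). The gripper opens to 85 mm and grips with 20 to 120 N. Pads are 22 mm wide; open, the fingers measure 114 mm over their backs; the gripper's body (76 mm by 85 mm) begins 54 mm behind the grasp point. The pads swing forward as they close: fully open they stand 13 mm farther back than shut.
Start: joints at [67.46, 17.945, 2.641, 74.691, 0, 82.002], TCP at [0.144, 0.557, 0.231] pointing down, gripper open.
Joint ranges: [-158.12, 158.12], [-49.38, 96.58], [-58.88, 72.47], [-126.05, 133.96], [-84.25, 85.87], [-180, 180]. Speed limits (degrees/s): [147.25, 147.25, 180, 180, 180, 180].

## Interface

Orientations are given as [roll, pitch, yaw] about the fixed x, y, z axes, in that order (R = Rz(yaw) Ry(pitch) Rx(roll)).
In Python, from cell import status, imaging, close_job gives the robot as it stands. The module is installed in compiled form; this text tells all that it offers.
- The arm moves only by the tool step_arm, never from a script. Its argument "series" is a list of rows, each an object of numbers: "ax", "ay", "az": the turn, a rotation vector about the world's x, y, z in degrees; "tx", "ty", "tz": the shift along the world's x, y, z in cm; "gripper": the gripper's target within -1 to 1 (shut at 1, half-way at 0, fully open at -1). A call has 1 to 5 rows; each row shifts and turns the commanded pose from where the row before left it; what a row does not reach is not made up. A row lasts 1/12 s, in which the tool goes at most 41.7 mm and 7.16 degrees, less where a joint would pass 70% of its speed; a pose out of reach is approached as far as the arm can. A call with a gripper value outside its range is refused whole. The fingers move at their own pace and stop on an object; "squeeze" is the grip in N (left out, the last holds). Time passes only in rows, so rows that do not move let the fingers close. It gives the time, the measured TCP pose, the force and the opening at its end, in the units of the state.
- status.get_state(): the state, without advancing time (a new reading comes with each control period).
- imaging.read_camera(name): name is "scene" or "top" or "wrist"; returns the picture (420x560x3 uint8, red, green, blue); there is no depth.
- imaging.camera_info(name): a dict with "intrinsics" (3x3 intrinsics, pixels), "R" (3x3) and "t" (3): a world point X has camera coordinates R X + t. Camera axes: x right, y down, z forward; pixel columns grow to the right and rows downward; lengths in m; the calibration is good to about 2 mm. The wrist camera is an equidistant fisheye: a pixel r from the principal point sees the ray r / f radians off the axis. A picture is of the moment at which its call begins: read the wrist's pose just before it. camera_info takes no time and is no camera call; for the wrist camera it gives the pose at the moment of the call.
- close_job(): hands the job in, once; it reports no verdict.
The state is a dict: "time": time; "joints": joint angles; "qvel": joint speeds; "joint_torque": joint torques, N m; "eef_pos": TCP position; "orientation": TCP orientation; "force": force on the tool from outside, world axes, zero at the start; "wrist_torque": the same for the moment, N m; "opening": finger opening in m.
Only numpy, scipy, OpenCV 4.12 (cv2) and the standard library are available. Lean on these libraries where they do the work, as an engineer would, in place of code of your own. Each camera call takes 0.05 s, during which the arm holds its last target.

## Task

Set the sheet stop for the next batch of documents: push the crossbar along its rail with closed fingers until it clicks into the notch beside the tall pin with the round head, and do not run past that notch. Only push the bar from behind: do not pinch it, do not touch the black pull knob on it, and leave everything else on the board and table where it lies. Finish with the hand clear of the bar and the bar resting in that notch.

Things in the scene. Friction and masses are not known exactly. Their poses are not given: they have to be found in the camera images.
- board: Grey flat squaring board, 240 (x) x 400 (y) x 12 mm thick, fixed to the table at a varying place and yaw. Origin: centre of its underside, at table height. A 22 mm wide aluminium rail, its top 30 mm above the table, runs along the board's y at x = +70 mm (the side far from the robot). Three 16 mm wide gaps in the rail top are the notches, centred at y = -60, 0 and +60 mm. A 30 mm high fence stands at the +y end.
- stop_index (a point): Point on the sheet stop, on the axis of its index plunger, 65 mm above the table. It is in a notch when its y in the board's frame equals the notch's y. The stop starts near the -y end of the rail and must go to +y. Axes parallel to the board's.
- stop_push (a point): Centre of the rear (-y) face of the stop's aluminium part, the place to push to +y: 85 mm to -x and 15 mm to -y of the index point, 40 mm above the table. The stop is a straight bar across the board, at right angles to the rail: 170 mm long (x), 30 mm thick (y). Axes parallel to the board's.
- stop_rear: The rear (-y) half of the stop bar: its face, 15 mm to -y of the index point, is the one to push. From the index point the bar reaches 25 mm to +x and 145 mm to -x; the aluminium part (from 25 to 145 mm to -x) spans heights 15 to 65 mm above the table. Its origin is at table height below the index point.
- stop_front: The front (+y) half of the same bar; its face is 15 mm to +y of the index point. Not to be touched at the same time as the rear face (that is a pinch).
- stop (a joint): Travel of the stop along +y of the board, 0 to 0.205 m; it reads 0.065, 0.125 and 0.185 in the three notches. It slides with about 1.2 N of friction; within about 6 mm of a notch's centre it is drawn in by itself (the push drops to nothing) and to leave a notch takes about 8 to 10 N.
- plunger (a joint): Height of the sprung index plunger, in m: about 0 while it rides on the rail, about -0.0045 when it has dropped into a notch. Lifting it (the pull knob) is not allowed.
- knob: Black pull knob on the plunger, 20 mm across, 16 mm high, standing on the stop over the rail, its top about 94 mm above the table while riding. Origin at table height on the plunger's axis. Not to be touched.
- flag_pin: Tall steel pin, 42 mm high with a round flat head 22 mm across; it stands on the board beyond the rail (37 mm to +x of it) exactly beside the notch that is wanted, in any of the three places. Origin at its foot; its axes are parallel to the board's, so the stop is right when its index point has y = 0 in the pin's frame. The other two notches have low pins 8 mm across, 10 mm high.
- cards: Pack of paper catalogue cards, 125 x 72 x 18, lying on the board against the fence at its +y end (mm). Origin at the centre of its underside or at mid-length; leave alone.
- weight: Turned dark steel paperweight, 44 across, 47 high, standing on the card pack (mm). Origin at the centre of its underside or at mid-length; leave alone.
- folder_bone: Flat ivory-coloured bone folder, 150 x 18 x 5, lying on the board's near edge along y (mm). Origin at the centre of its underside or at mid-length; leave alone.
- brush: Wooden dusting brush about 190 long, lying on the table to the right of the board (mm). Origin at the centre of its underside or at mid-length; leave alone.
- lens: Round reading lens, 90 across, with a black 105 handle, lying on the table to the right (mm). Origin at the centre of its underside or at mid-length; leave alone.
- scissors: Scissors with black handles, about 200 long, lying on the table to the left (mm). Origin at the centre of its underside or at mid-length; leave alone.
- paste_jar: Jar with white cap, 60 across, 70 high, standing on the table to the left (mm). Origin at the centre of its underside or at mid-length; leave alone.

How it is judged (in metres and radians):
On the way:
1. the stop has dropped into the notch beside the tall pin (y of stop_index in the frame of flag_pin between -0.003 and 0.003 m and value of joint plunger below -0.0025 m), for 0.2 s.
At the end, for the whole second after the job is handed in: The stop's index point is within 3 mm (along the rail) of the tall pin, its plunger has dropped at least 2.5 mm into the notch, and the stop is at rest (all of step 1 and velocity of joint stop between -0.005 and 0.005 m/s); the robot touches nothing.
It fails at once if the stop ran more than 12 mm past the notch beside the tall pin (y of stop_index in the frame of flag_pin above 0.012 m).
It fails at once if the bar was pinched between the fingers (both faces pressed at once) (contact force between the fingers and stop_rear above 0.7 N and contact force between the fingers and stop_front above 0.7 N).
It fails at once if the pull knob was touched or lifted (contact force between any of the arm, the fingers and knob above 1 N or value of joint plunger above 0.007 m).
It fails at once if something lying about was moved by more than 15 mm or lifted (distance of any of cards, weight, folder_bone, brush, lens, scissors, paste_jar from where it was at the start of the episode above 0.015 m).
It also fails if it takes over 48 s, if anything falls off the work surface, if the arm or the gripper's body presses on something with over 40 N, if the wrist force passes 120 N, or if a joint passes its speed limit or range.

## Working session

There is one attempt and no reset: what is moved stays moved. The work goes in short steps, Python scripts to look and compute and a tool call to move; the robot and the scene stay as the last step left them, time stands still between calls to the robot, and variables do not carry over. Pictures are saved under pics/ and viewed, and the job is handed in when it is done.

Besides the shell and the picture viewer there is one more tool, called after ">>>" as name([rows], argument=value, ...), one row to a line, values as JSON. step_arm: Moves the arm, as the interface text tells. Its arguments: {"type":"object","properties":{"series":{"type":"array"},"squeeze":{"type":"number"}},"required":["series"]}

```bash
mkdir -p pics; python3 - <<'E'
from cell import status, imaging
import cv2
print(status.get_state())
for n in ("scene","top"):
    im=imaging.read_camera(n); cv2.imwrite(f"pics/{n}0.png",im[:,:,::-1])
    print(n,imaging.camera_info(n))
E
```

```text
{'time': 0.0, 'joints': array([6.74615303e+01, 1.79910782e+01, 2.57770039e+00, 7.46904299e+01,
       8.84742758e-05, 8.20004500e+01]), 'qvel': array([-0.04324992,  0.05510563,  0.03495255,  0.03364073,  0.0976943 ,
        0.0818922 ]), 'joint_torque': array([ 1.71646725e-04, -4.80631149e+01,  2.98528790e+01,  1.95566023e-02,
       -4.48624280e-05, -7.96286599e-06]), 'eef_pos': array([0.14417099, 0.55611265, 0.23041132]), 'orientation': array([-1.79897215e+02, -1.45340458e-02,  1.65461067e+02]), 'force': array([-0.51585546, -0.15865875, -0.07160662]), 'wrist_torque': array([ 0.00081624, -0.00920453,  0.04184706]), 'opening': 0.085080327566438}
scene {'intrinsics': array([[494.09793543,   0.        , 283.57908963],
       [  0.        , 494.09793543, 212.15481304],
       [  0.        ,   0.        ,   1.        ]]), 'R': array([[-0.75606295,  0.6540702 ,  0.02368529],
       [ 0.35091885,  0.43565548, -0.82889098],
       [-0.55247152, -0.61838215, -0.55890853]]), 't': array([ 0.43526954, -0.13082123,  1.56849072])}
top {'intrinsics': array([[451.68804833,   0.        , 279.30442155],
       [  0.        , 451.68804833, 207.03167122],
       [  0.        ,   0.        ,   1.        ]]), 'R': array([[-0.0115126 , -0.99992665, -0.00376266],
       [-0.98604138,  0.01197764, -0.16606907],
       [ 0.16610196,  0.00179825, -0.98610694]]), 't': array([-0.01277148,  0.57878379,  1.17439404])}
```

View pics/scene0.png

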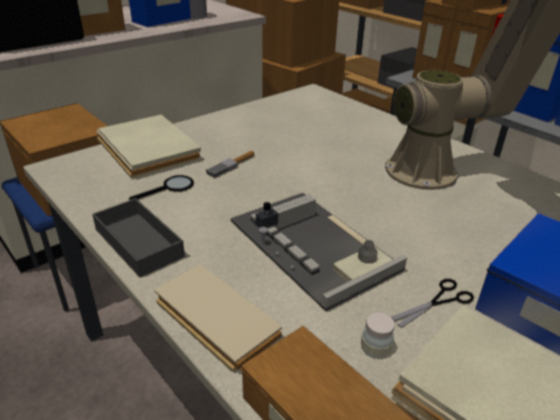

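View pics/top0.png

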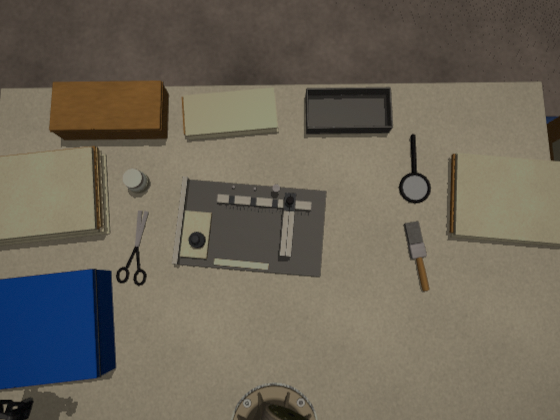

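The top view shows the board at about columns 180–326 and rows 180–275. The bar is at column ~287, the knob at (290,201), and the candidate pins are at (276,188), (254,188) and (234,188). I'll enlarge it.

```bash
python3 - <<'E'
import cv2
a=cv2.imread("pics/top0.png")[165:290,165:340]
cv2.imwrite("pics/topz.png",cv2.resize(a,None,fx=4.5,fy=4.5,interpolation=cv2.INTER_CUBIC))
a=cv2.imread("pics/scene0.png")[185:305,225:410]
a=cv2.convertScaleAbs(a,alpha=1.6)
cv2.imwrite("pics/scz.png",cv2.resize(a,None,fx=4.3,fy=4.3,interpolation=cv2.INTER_CUBIC))
E
```

```text
(no output)
```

View pics/topz.png

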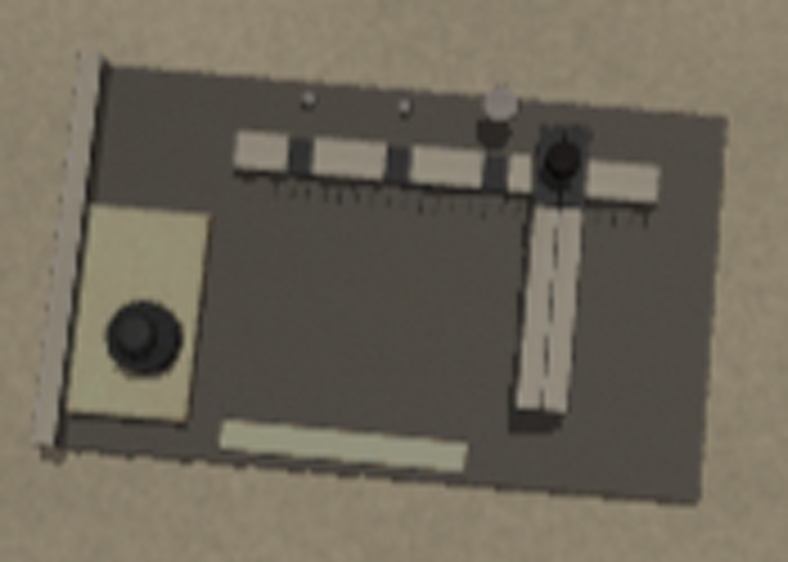

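View pics/scz.png

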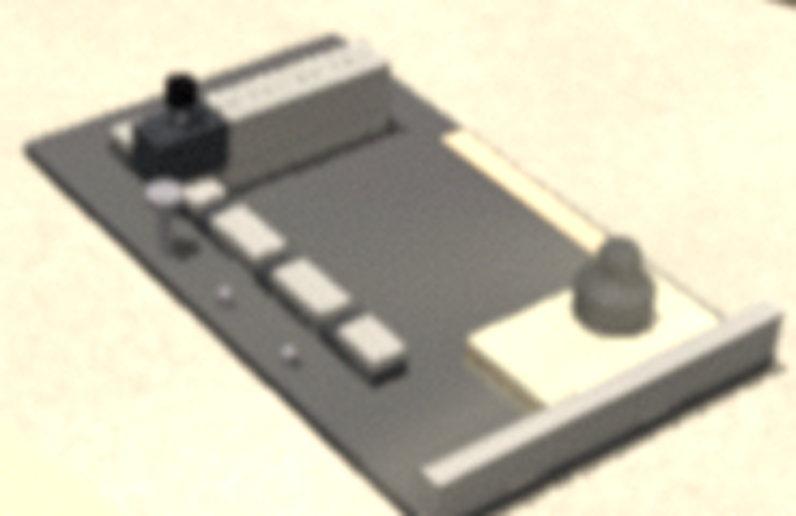

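```bash
cat > h.py <<'E'
import numpy as np
from cell import imaging
from scipy.optimize import least_squares
def proj(n,X):
    c=imaging.camera_info(n);p=np.asarray(X)@c["R"].T+c["t"];q=p@c["intrinsics"].T
    return q[:,:2]/q[:,2:]
def b2w(p,B):
    x,y,a=p;B=np.asarray(B,float);c,s=np.cos(a),np.sin(a)
    return np.c_[x+c*B[:,0]-s*B[:,1],y+s*B[:,0]+c*B[:,1],B[:,2]]
E
python3 - <<'E'
from h import *
z=lambda p,f,o:(np.array(p)+.5)/f-.5+o
T=z([(300,157),(398,165),(495,172),(308,99),(404,107),(501,104),(727,117),(699,503)],4.5,[165,165])
S=z([(376,325) and (331,320),(266,262) and (266,265),(224,292),(290,351),(163,192),(27,150)],4.3,[225,185])
BT=np.array([(70,60,30),(70,0,30),(70,-60,30),(107,60,22),(107,0,22),(107,-60,54),(120,-200,12),(-120,-200,12)])/1e3
BS=np.array([(70,60,30),(70,0,30),(107,0,22),(107,60,22),(107,-60,54),(120,-200,12)])/1e3
def f(p,h=False):
    return np.r_[(proj("top",b2w(p,BT))-T).ravel(),(proj("scene",b2w(p,BS))-S)[2:].ravel()]
r=least_squares(f,[0.5,0,0.05],loss="soft_l1")
print(r.x,np.degrees(r.x[2]));print(f(r.x).reshape(-1,2).round(2))
p=r.x
# stop y: top-cam points with z known
K=z([(516,410),(566,413),(583,208),(563,160)],4.5,[165,165])
def g(q): 
    y=q[0]; P=np.array([(-75,y+15,65),(-75,y-15,65),(70-25,y-15,65),(70,y,94)])/1e3
    return (proj("top",b2w(p,P))-K).ravel()
s=least_squares(g,[-100]); print("stop y",s.x,g(s.x).round(2))
print("push", b2w(p,[[-.015,s.x[0]/1e3-.015,.04],[-.015,-.075,.04],[-.015,-.17,.04],[.07,-.06,.065]]))
print("+y dir",-np.sin(p[2]),np.cos(p[2]))
E
```

```text
[ 0.5306463   0.05924652 -0.09786487] -5.607244023465034
[[ 0.17 -0.65]
 [ 0.05 -0.6 ]
 [ 0.18 -0.32]
 [ 0.08 -0.23]
 [ 0.16 -0.21]
 [-0.07 -0.13]
 [-0.01 -0.25]
 [ 0.11  0.21]
 [ 0.97 -0.06]
 [ 0.5  -0.12]
 [ 1.28 -0.1 ]
 [-0.34 -1.87]]
stop y [-99.80409869] [-0.11 -0.53  0.18 -0.21  0.1   0.3  -0.08 -0.68]
push [[ 0.50450071 -0.05354262  0.04      ]
 [ 0.50838992 -0.01392898  0.04      ]
 [ 0.49910759 -0.10847441  0.04      ]
 [ 0.59444883 -0.00730599  0.065     ]]
+y dir 0.09770872762978175 0.9952150544203846
```

The tall pin stands beside the first notch (board y = −60). The fit has sub-pixel residuals in the top view: board at (0.531, 0.059), yaw −5.6°, index at y ≈ −100, so about 40 mm to go. First I'll go behind the bar, high up, with the fingers shut and the jaws along board x.

>>> step_arm([
  {"tx":1.8,"ty":-3.3,"az":-4,"gripper":1},
  {"tx":1.8,"ty":-3.3,"az":-4,"gripper":1},
  {"tx":1.8,"ty":-3.3,"az":-4,"gripper":1},
  {"tx":1.8,"ty":-3.3,"az":-4,"gripper":1},
  {"tx":1.8,"ty":-3.3,"az":-4,"gripper":1},
], squeeze=40)

```text
invalid input
```

>>> step_arm([
  {"tx":1.8,"ty":-3.3,"az":-4,"gripper":1},
  {"tx":1.8,"ty":-3.3,"az":-4,"gripper":1},
  {"tx":1.8,"ty":-3.3,"az":-4,"gripper":1},
  {"tx":1.8,"ty":-3.3,"az":-4,"gripper":1},
  {"tx":1.8,"ty":-3.3,"az":-4,"gripper":1},
])

```text
invalid input
```

>>> step_arm([
  {"tx":1.8,"ty":-3.3,"az":-4,"gripper":1},
  {"tx":1.8,"ty":-3.3,"az":-4,"gripper":1},
  {"tx":1.8,"ty":-3.3,"az":-4,"gripper":1},
  {"tx":1.8,"ty":-3.3,"az":-4,"gripper":1},
  {"tx":1.8,"ty":-3.3,"az":-4,"gripper":1},
])

```text
invalid input
```

>>> step_arm([
  {"tx":1.8,"ty":-3.3,"az":-4,"gripper":1},
  {"tx":1.8,"ty":-3.3,"az":-4,"gripper":1},
  {"tx":1.8,"ty":-3.3,"az":-4,"gripper":1},
  {"tx":1.8,"ty":-3.3,"az":-4,"gripper":1},
  {"gripper":1},
])

```text
invalid input
```

>>> step_arm([
  {"ax":0,"ay":0,"az":-4,"tx":1.8,"ty":-3.3,"tz":0,"gripper":1},
], squeeze=40)

```text
time: 0.18
eef_pos: [0.161, 0.5269, 0.2298]
orientation: [179.9, -0.1, 161.7]
force: [1.0, 0.1, 0.5]
opening: 0.0753
```

All keys are needed in every row. Continuing.

>>> step_arm([
  {"ax":0,"ay":0,"az":-4,"tx":1.8,"ty":-3.3,"tz":0,"gripper":1},
  {"ax":0,"ay":0,"az":-4,"tx":1.8,"ty":-3.3,"tz":0,"gripper":1},
  {"ax":0,"ay":0,"az":-4,"tx":1.8,"ty":-3.3,"tz":0,"gripper":1},
  {"ax":0,"ay":0,"az":-4,"tx":1.8,"ty":-3.3,"tz":0,"gripper":1},
  {"ax":0,"ay":0,"az":-4,"tx":1.8,"ty":-3.3,"tz":0,"gripper":1},
])

```text
time: 0.6
eef_pos: [0.2525, 0.3569, 0.2309]
orientation: [-180.0, 0.0, 141.3]
force: [1.2, 0.5, -0.5]
opening: 0.0125
```

>>> step_arm([
  {"ax":0,"ay":0,"az":-4,"tx":1.8,"ty":-3.3,"tz":0,"gripper":1},
  {"ax":0,"ay":0,"az":-4,"tx":1.8,"ty":-3.3,"tz":0,"gripper":1},
  {"ax":0,"ay":0,"az":-4,"tx":1.8,"ty":-3.3,"tz":0,"gripper":1},
  {"ax":0,"ay":0,"az":-4,"tx":1.8,"ty":-3.3,"tz":0,"gripper":1},
  {"ax":0,"ay":0,"az":-4,"tx":1.8,"ty":-3.3,"tz":0,"gripper":1},
])

```text
time: 1.02
eef_pos: [0.3425, 0.1919, 0.2312]
orientation: [180.0, -0.0, 121.3]
force: [1.7, 0.5, -1.1]
opening: 0.0002
```

>>> step_arm([
  {"ax":0,"ay":0,"az":-4,"tx":1.8,"ty":-3.3,"tz":0,"gripper":1},
  {"ax":0,"ay":0,"az":-4,"tx":1.8,"ty":-3.3,"tz":0,"gripper":1},
  {"ax":0,"ay":0,"az":-4,"tx":1.8,"ty":-3.3,"tz":0,"gripper":1},
  {"ax":0,"ay":0,"az":-4,"tx":1.8,"ty":-3.3,"tz":0,"gripper":1},
  {"ax":0,"ay":0,"az":-4,"tx":1.8,"ty":-3.3,"tz":0,"gripper":1},
])

```text
time: 1.43
eef_pos: [0.4326, 0.0268, 0.2312]
orientation: [-180.0, -0.0, 101.2]
force: [0.4, 0.1, 0.8]
opening: -0.0003
```

>>> step_arm([
  {"ax":0,"ay":0,"az":-4.2,"tx":1.65,"ty":-3.5,"tz":0,"gripper":1},
  {"ax":0,"ay":0,"az":-4.2,"tx":1.65,"ty":-3.5,"tz":0,"gripper":1},
  {"ax":0,"ay":0,"az":-4.2,"tx":1.65,"ty":-3.5,"tz":0,"gripper":1},
  {"ax":0,"ay":0,"az":-4.2,"tx":1.6,"ty":-3.4,"tz":0,"gripper":1},
  {"ax":0,"ay":0,"az":0,"tx":0,"ty":0,"tz":-2,"gripper":1},
])

```text
time: 1.85
eef_pos: [0.5029, -0.1171, 0.2137]
orientation: [179.5, 0.2, 84.2]
force: [2.4, -1.3, 0.2]
opening: -0.0002
```

>>> step_arm([
  {"ax":0,"ay":0,"az":0,"tx":0,"ty":0,"tz":-3,"gripper":1},
  {"ax":0,"ay":0,"az":0,"tx":0,"ty":0,"tz":-3,"gripper":1},
  {"ax":0,"ay":0,"az":0,"tx":0,"ty":0,"tz":-3,"gripper":1},
  {"ax":0,"ay":0,"az":0,"tx":0,"ty":0,"tz":0,"gripper":1},
])

```text
time: 2.18
eef_pos: [0.4935, -0.109, 0.1155]
orientation: [-179.4, -0.2, 84.6]
force: [-1.4, -0.5, -0.5]
opening: 0.0001
```

```bash
python3 - <<'E'
from h import *
from cell import status
import cv2
for n in ("scene","top","wrist"):
    im=imaging.read_camera(n)[:,:,::-1]
    cv2.imwrite(f"pics/{n}1.png",im)
a=cv2.imread("pics/top1.png")[165:290,165:340]
cv2.imwrite("pics/topz1.png",cv2.resize(a,None,fx=4.5,fy=4.5,interpolation=cv2.INTER_CUBIC))
s=status.get_state();print(s["eef_pos"],s["orientation"],s["force"],s["joints"])
E
```

```text
[ 0.49820632 -0.11044929  0.12224226] [1.79984031e+02 2.62799708e-03 8.46618374e+01] [ 0.49101192 -0.1638601   0.72483358] [-2.15205562e+01  1.43360797e+01 -1.80845542e+01  5.75632974e+01
  1.92662383e-03  7.38176063e+01]
```

View pics/topz1.png

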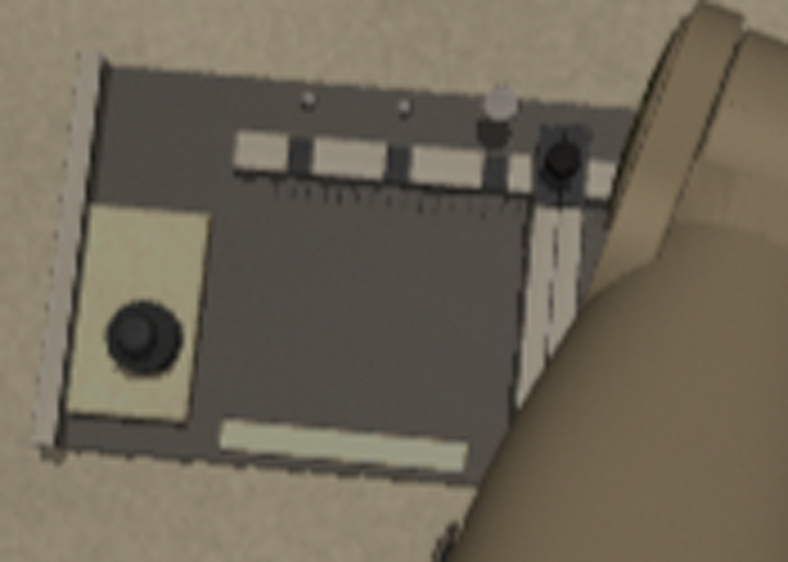

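View pics/wrist1.png

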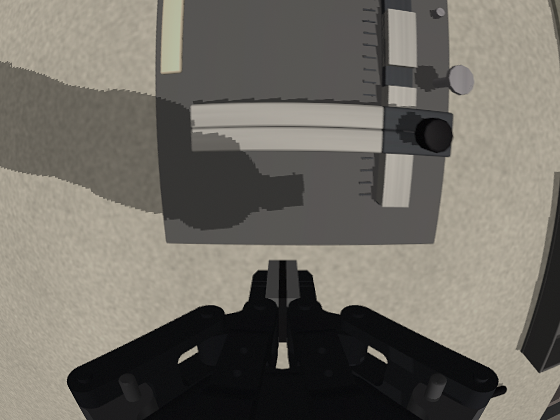

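View pics/scene1.png

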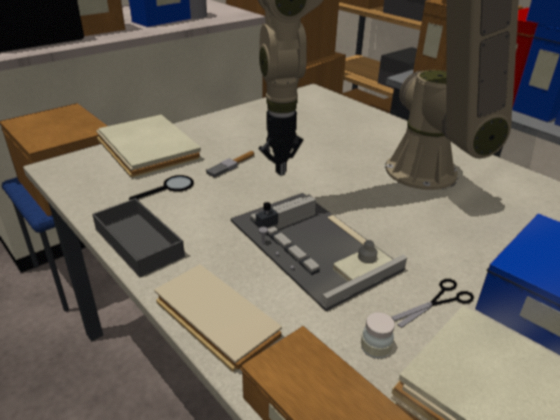

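The wrist view agrees: bar at rows 105–150, round-headed pin at (460,80) beside the nearest notch, knob at (433,135), shut fingertips at (283,262) behind the bar and parallel to it. I'll shift 2 cm away from the knob side and go down.

>>> step_arm([
  {"ax":0,"ay":0,"az":0,"tx":-1.9,"ty":0.2,"tz":-1.5,"gripper":1},
  {"ax":0,"ay":0,"az":0,"tx":0,"ty":0,"tz":-2.2,"gripper":1},
  {"ax":0,"ay":0,"az":0,"tx":0,"ty":0,"tz":-2.2,"gripper":1},
  {"ax":0,"ay":0,"az":0,"tx":0,"ty":0,"tz":-1.8,"gripper":1},
  {"ax":0,"ay":0,"az":0,"tx":0,"ty":0,"tz":0,"gripper":1},
])

```text
time: 2.75
eef_pos: [0.4784, -0.1081, 0.0437]
orientation: [-179.9, -0.0, 84.7]
force: [-0.6, -0.3, -0.2]
opening: -0.0004
```

>>> step_arm([
  {"ax":0,"ay":0,"az":0,"tx":0.1,"ty":1,"tz":0,"gripper":1},
  {"ax":0,"ay":0,"az":0,"tx":0.1,"ty":1,"tz":0,"gripper":1},
  {"ax":0,"ay":0,"az":0,"tx":0.1,"ty":1,"tz":0,"gripper":1},
  {"ax":0,"ay":0,"az":0,"tx":0.1,"ty":0.5,"tz":0,"gripper":1},
  {"ax":0,"ay":0,"az":0,"tx":0,"ty":0,"tz":0,"gripper":1},
])

```text
time: 3.17
eef_pos: [0.4838, -0.072, 0.0454]
orientation: [179.9, 0.0, 84.8]
force: [-1.0, 0.7, 0.5]
opening: -0.0002
```

```bash
cat > bf.py <<'E'
import numpy as np
from cell import status
def show():
    s=status.get_state();e=s["eef_pos"];d=e[:2]-[.53065,.05925];c,n=np.cos(-.09786),np.sin(-.09786)
    print("t",round(s["time"],2),"board xy mm",((c*d[0]+n*d[1])*1e3).round(1),((-n*d[0]+c*d[1])*1e3).round(1),"z",e[2].round(4),"F",s["force"].round(2),"rpy",s["orientation"].round(1))
E
python3 - <<'E'
import bf,cv2
from cell import imaging
bf.show()
cv2.imwrite("pics/wrist2.png",imaging.read_camera("wrist")[:,:,::-1])
bf.show()
E
```

```text
t 3.17 board xy mm -33.8 -135.2 z 0.0454 F [-0.99  0.7   0.55] rpy [179.9   0.   84.8]
t 3.22 board xy mm -34.0 -135.8 z 0.0452 F [-0.08 -0.59  0.18] rpy [179.9   0.   84.8]
```

View pics/wrist2.png

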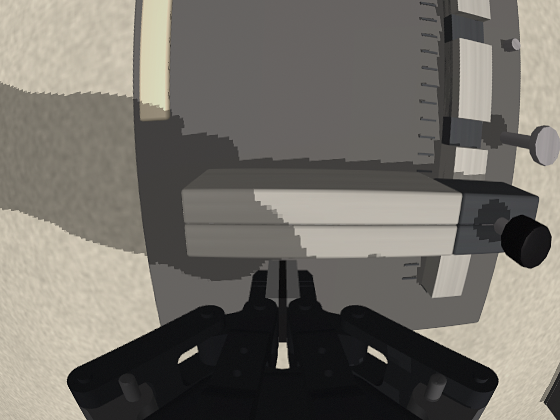

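The fingers are just short of the rear face (row ~257), about 10 mm behind expected contact. Pushing gently.

>>> step_arm([
  {"ax":0,"ay":0,"az":0,"tx":0.04,"ty":0.4,"tz":0,"gripper":1},
  {"ax":0,"ay":0,"az":0,"tx":0.04,"ty":0.4,"tz":0,"gripper":1},
  {"ax":0,"ay":0,"az":0,"tx":0.04,"ty":0.4,"tz":0,"gripper":1},
  {"ax":0,"ay":0,"az":0,"tx":0.04,"ty":0.4,"tz":0,"gripper":1},
  {"ax":0,"ay":0,"az":0,"tx":0.04,"ty":0.4,"tz":0,"gripper":1},
])

```text
time: 3.63
eef_pos: [0.485, -0.0536, 0.0444]
orientation: [180.0, 0.1, 84.6]
force: [-1.6, -2.9, 1.7]
opening: -0.0002
```

>>> step_arm([
  {"ax":0,"ay":0,"az":0,"tx":0.03,"ty":0.3,"tz":0,"gripper":1},
  {"ax":0,"ay":0,"az":0,"tx":0.03,"ty":0.3,"tz":0,"gripper":1},
  {"ax":0,"ay":0,"az":0,"tx":0.03,"ty":0.3,"tz":0,"gripper":1},
  {"ax":0,"ay":0,"az":0,"tx":0.02,"ty":0.2,"tz":0,"gripper":1},
  {"ax":0,"ay":0,"az":0,"tx":0,"ty":0,"tz":0,"gripper":1},
])

```text
time: 4.05
eef_pos: [0.4861, -0.0417, 0.0443]
orientation: [180.0, -0.0, 84.7]
force: [-0.5, 0.3, 0.2]
opening: -0.0001
```

```bash
python3 - <<'E'
import bf,cv2
from cell import imaging
cv2.imwrite("pics/wrist3.png",imaging.read_camera("wrist")[:,:,::-1])
bf.show()
E
```

```text
t 4.1 board xy mm -34.7 -104.9 z 0.0442 F [0.01 0.1  0.31] rpy [-1.80e+02 -1.00e-01  8.47e+01]
```

View pics/wrist3.png

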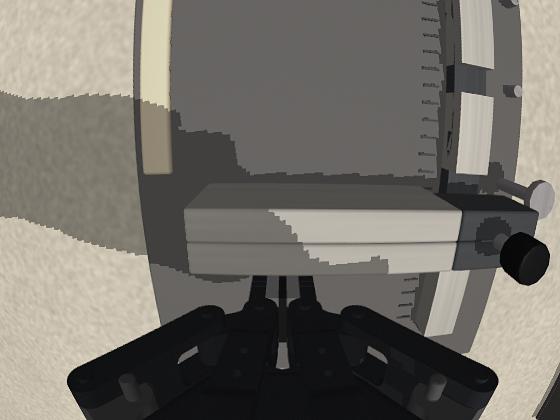

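The bar moves with the fingers; the index is now at about −79, 19 mm short. Slower now.

>>> step_arm([
  {"ax":0,"ay":0,"az":0,"tx":0.02,"ty":0.2,"tz":0,"gripper":1},
  {"ax":0,"ay":0,"az":0,"tx":0.02,"ty":0.2,"tz":0,"gripper":1},
  {"ax":0,"ay":0,"az":0,"tx":0.02,"ty":0.2,"tz":0,"gripper":1},
  {"ax":0,"ay":0,"az":0,"tx":0.02,"ty":0.2,"tz":0,"gripper":1},
  {"ax":0,"ay":0,"az":0,"tx":0,"ty":0,"tz":0,"gripper":1},
])

```text
time: 4.52
eef_pos: [0.4867, -0.0338, 0.0442]
orientation: [-180.0, -0.0, 84.7]
force: [-0.2, 0.2, -0.1]
opening: 0.0
```

```bash
python3 - <<'E'
import bf,cv2
from cell import imaging
cv2.imwrite("pics/wrist4.png",imaging.read_camera("wrist")[:,:,::-1])
bf.show()
E
```

```text
t 4.57 board xy mm -34.7 -96.9 z 0.0442 F [-0.65  0.3   0.43] rpy [-180.    -0.    84.7]
```

View pics/wrist4.png

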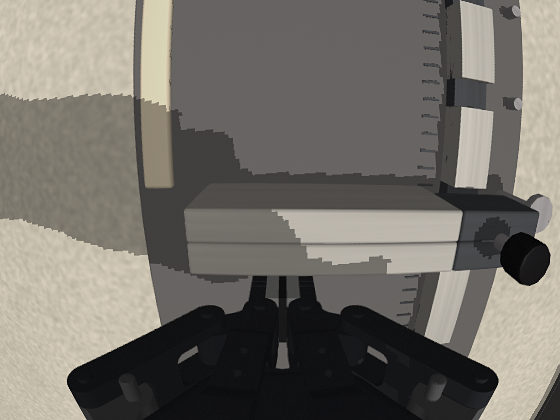

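>>> step_arm([
  {"ax":0,"ay":0,"az":0,"tx":0.01,"ty":0.1,"tz":0,"gripper":1},
  {"ax":0,"ay":0,"az":0,"tx":0.01,"ty":0.1,"tz":0,"gripper":1},
  {"ax":0,"ay":0,"az":0,"tx":0.01,"ty":0.1,"tz":0,"gripper":1},
  {"ax":0,"ay":0,"az":0,"tx":0.01,"ty":0.1,"tz":0,"gripper":1},
  {"ax":0,"ay":0,"az":0,"tx":0,"ty":0,"tz":0,"gripper":1},
])

```text
time: 4.98
eef_pos: [0.4873, -0.03, 0.0444]
orientation: [180.0, -0.0, 84.7]
force: [-0.6, -1.2, 0.6]
opening: -0.0002
```

```bash
python3 - <<'E'
import bf,cv2
from cell import imaging
cv2.imwrite("pics/wrist5.png",imaging.read_camera("wrist")[:,:,::-1])
bf.show()
E
```

```text
t 5.03 board xy mm -34.4 -93.2 z 0.0444 F [0.06 0.13 1.03] rpy [180.   -0.   84.7]
```

View pics/wrist5.png

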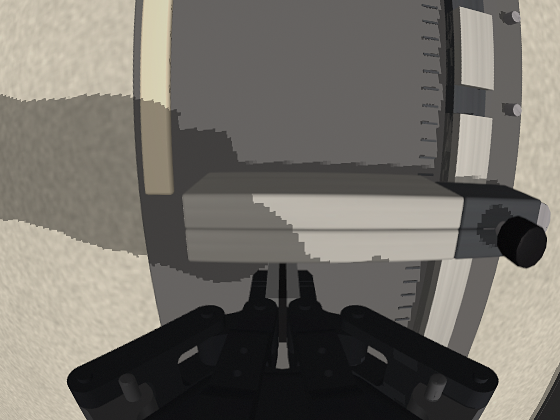

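The bar jumped ahead of the fingers: its rear edge went from row 273 to row 262, a gap of about 7 mm, as the snap into the notch would give. Backing off, going up and clear, then checking.

>>> step_arm([
  {"ax":0,"ay":0,"az":0,"tx":-0.1,"ty":-1,"tz":0,"gripper":1},
  {"ax":0,"ay":0,"az":0,"tx":-0.2,"ty":-2,"tz":0,"gripper":1},
  {"ax":0,"ay":0,"az":0,"tx":-0.3,"ty":-3,"tz":0,"gripper":1},
  {"ax":0,"ay":0,"az":0,"tx":0,"ty":-2,"tz":2.5,"gripper":1},
  {"ax":0,"ay":0,"az":0,"tx":0,"ty":-2,"tz":3,"gripper":1},
])

```text
time: 5.45
eef_pos: [0.4788, -0.1312, 0.0979]
orientation: [-179.7, -0.1, 84.6]
force: [0.2, -0.3, 0.7]
opening: -0.0003
```

>>> step_arm([
  {"ax":0,"ay":0,"az":0,"tx":-1,"ty":-2,"tz":3,"gripper":1},
  {"ax":0,"ay":0,"az":0,"tx":-1,"ty":-2.5,"tz":3,"gripper":1},
  {"ax":0,"ay":0,"az":0,"tx":-1.5,"ty":-3,"tz":2,"gripper":1},
  {"ax":0,"ay":0,"az":0,"tx":-1.5,"ty":-3,"tz":1,"gripper":1},
  {"ax":0,"ay":0,"az":0,"tx":0,"ty":0,"tz":0,"gripper":1},
])

```text
time: 5.87
eef_pos: [0.4307, -0.2416, 0.1925]
orientation: [179.7, 0.3, 84.3]
force: [0.0, 0.3, -0.1]
opening: 0.0001
```

```bash
python3 - <<'E'
import bf,cv2
from cell import imaging
a=imaging.read_camera("top")[165:290,165:340,::-1]
cv2.imwrite("pics/topz6.png",cv2.resize(a,None,fx=4.5,fy=4.5,interpolation=cv2.INTER_CUBIC))
a=cv2.convertScaleAbs(imaging.read_camera("scene")[185:305,225:410,::-1],alpha=1.6)
cv2.imwrite("pics/scz6.png",cv2.resize(a,None,fx=4.3,fy=4.3,interpolation=cv2.INTER_CUBIC))
bf.show()
E
```

```text
t 5.97 board xy mm -70.5 -304.8 z 0.1899 F [0.33 0.37 0.45] rpy [179.9   0.   84.5]
```

View pics/topz6.png

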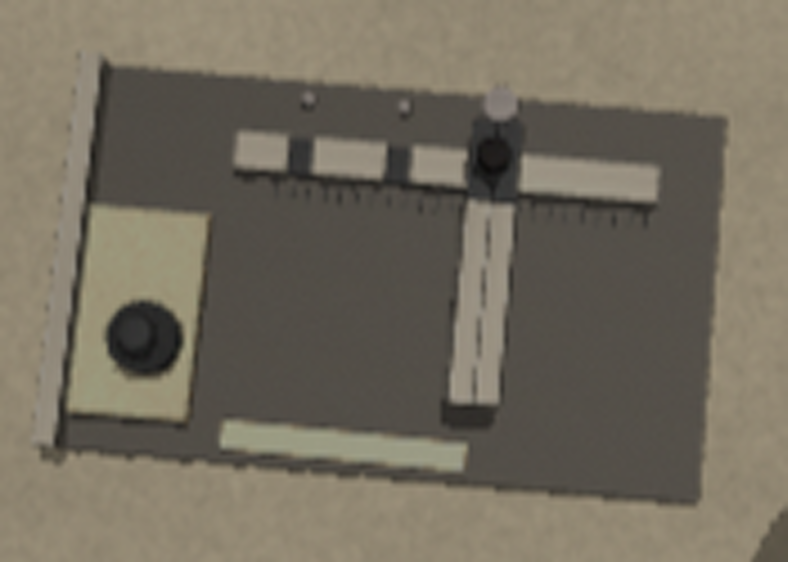

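View pics/scz6.png

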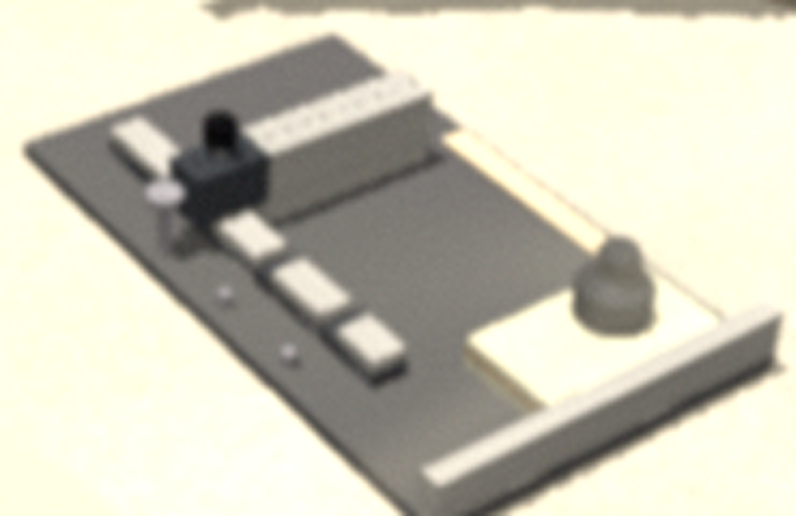

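The bar now stands beside the tall pin, and nothing else looks moved. I'll measure its position with the same fit.

```bash
python3 - <<'E'
from h import *
import bf
p=[.53065,.05925,-.09786]
K=(np.array([(449,401),(499,405),(515,204),(494,155)])+.5)/4.5-.5+165
def g(q): 
    y=q[0]; P=np.array([(-75,y+15,65),(-75,y-15,65),(45,y-15,65),(70,y,90)])/1e3
    return (proj("top",b2w(p,P))-K).ravel()
s=least_squares(g,[-60]); print("stop y",s.x,g(s.x).round(2)); bf.show()
E
```

```text
stop y [-59.98717224] [-0.33  0.16 -0.06  0.26  0.33 -0.07  0.09 -0.57]
t 5.97 board xy mm -70.5 -304.8 z 0.1899 F [0.33 0.37 0.45] rpy [179.9   0.   84.5]
```

The index is at −60.0 mm, which is the wanted notch. Handing in.

```bash
python3 -c "
from cell import close_job
print(close_job())"
```

```text
the job is handed in; nothing more can be done
None
```

The sheet stop is in the notch beside the tall round-headed pin (board y = −60 mm), and I've handed the job in. I pushed the bar only on its rear face with closed fingers, slowing to 1 mm steps near the notch. When it snapped in, it jumped about 7 mm ahead of the fingers. I then backed the hand off and lifted it well clear.

- **Position:** the last top-camera fit put the index point at y = −60.0 mm, within about half a pixel (roughly 1.5 mm).
- **Surroundings:** the knob and the objects on the board looked untouched in the last zoomed top and scene views. I did not re-photograph the brush, lens, scissors and jar; the hand stayed above or away from them.
- **Force:** about zero with the hand clear, and the largest contact reading while pushing was about 3 to 4 N.
- **Time:** about 6 s of the 48 s allowed.
- **Not measured directly:** I couldn't read the plunger's depth, so that it dropped in rests on the snap and the position. No check failed or disagreed.

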